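# Feed a silver bar along the sawing jig to its stop

## Robot

A 7-joint arm with a two-finger parallel gripper is mounted at the origin on the work surface. World frame = base frame: x ahead of the robot, y to its left, z up, the work surface at z = 0. Lengths are in m, angles in rad, forces in N, time in s.
With the tool pointing down it reaches from about 0.4 to 0.85 m from the base axis. Payload 10.4 kg.
Tool frame: the origin (TCP) lies between the finger pads; the fingertips stand 19 mm ahead of it and the grasp point (between the pads) is the TCP; z points along the fingers, y is the line along which they close (so a half turn about z gives the same grasp; the last joint's range is limited). The gripper opens to 85 mm and grips with 20 to 120 N. Pads are 22 mm wide; open, the fingers measure 114 mm over their backs; the gripper's body (76 mm by 85 mm) begins 54 mm behind the grasp point. The pads swing forward as they close: fully open they stand 13 mm farther back than shut.
Start: joints at [1.109, 0.332, -0.065, 1.46, 0.022, 1.35, -0.088], TCP at [0.266, -0.566, 0.25] pointing down, gripper open.
Joint ranges: [-2.6, 2.6], [-0.5, 2.12], [-1.47, 1.34], [0.16, 2.42], [-1.27, 4.41], [0.06, 2.06], [-2.6, 2.6]. Speed limits (rad/s): [2.22, 2.22, 2.79, 2.79, 3.14, 3.14, 3.14].

## Interface

Orientations are given as a unit quaternion [w, x, y, z].
In Python, from bench import ctrl, cams gives the robot as it stands.
- The arm moves only by the tool servo_tool, never from a script. Its argument "rows" is a list of rows, each a list of 3 entries, a list of its own where there are three numbers: the turn, a rotation vector about the tool's x, y, z in degrees, then the shift along the tool's x, y, z in mm, then the closure, from 0 (fully open) to 1 (shut). In form: [[[wx, wy, wz], [x, y, z], hand], ...]. A call has 1 to 12 rows; each row is the pose to reach, as a shift and turn from the pose commanded when the call began, along the tool's axes at that moment; what a row does not reach only later rows make up. A row lasts 1/12 s, in which the tool goes at most 41.7 mm and 7.16 degrees, less where a joint would pass 70% of its speed; a pose out of reach is approached as far as the arm can. A call with a gripper value outside its range is refused whole. The fingers move at their own pace and stop on an object; the grip force is fixed at half the most. Time passes only in rows, so rows that repeat a pose let the fingers close. It gives the time, the measured TCP pose, the force, the opening and the grip force at its end, in the units of the state.
- ctrl.get_obs(): the state, without advancing time (a new reading comes with each control period).
- cams.read_camera(name): name is "scene" or "top"; returns a dict with "img" (420x560x3 uint8, red, green, blue), "vfov" (degrees; the focal length in pixels is half the picture's height over the tangent of half this angle, whatever the lens; pixels are square), "cx", "cy" (the principal point, pixels), "k1" (the pictures are not rectified: a ray, as slopes to the right and down, at radius r is drawn at 1 + k1 r^2 times it, then the intrinsics apply), "extrinsics" (4x4, takes a point from camera to world coordinates). Camera axes: x right, y down, z forward; pixel columns grow to the right and rows downward; lengths in m; the calibration is good to about 2 mm. A picture is of the moment at which its call begins. There is no depth.
- ctrl.job_done(): hands the job in; it is judged then, once.
The state is a dict: "t": time; "q": joint angles; "qvel": joint speeds; "joint_torque": joint torques, N m; "position": TCP position; "ee_rot": TCP orientation; "contact_force": force on the tool from outside, world axes, zero at the start; "ft_torque": the same for the moment, N m; "width": finger opening in m; "finger_force": force on a finger pad.
Only numpy, scipy, OpenCV 4.12 (cv2) and the standard library are available. Lean on these libraries where they do the work, as an engineer would, in place of code of your own. Each camera call takes 0.05 s, during which the arm holds its last target. There are 200 camera calls.

## Task

Lay the thick round bar in the V-groove of the sawing jig, in front of the bridge, then push it gently along the groove, under the sprung shoe, until it has pushed in the little spring pin and is fully home against the screw of the end stop. Press it lightly but definitely home (about 6 newtons on the stop is right, never 12) without shifting the stop, and leave it there holding the pin in; do not disturb the other things on the bench.

Things in the scene. Friction and masses are not known exactly. Their poses are not given: they have to be found in the camera images.
- bar: thick round bar of bare silver, 20 mm diameter, 100 mm long, about 0.3 kg, ends square with edges rounded 1.5 mm, lying on the bench. Origin at its very centre (on the axis, mid-length), x along the bar; either end may go first
- jig: fixed sawing jig: dark steel block 240 long, 50 wide, 30 mm high; 90 degree V-groove 15 wide, 7.6 mm deep along its top. Origin: centre of the underside; x along the groove from the open loading end (x = -120 mm) to the stop, z up. A bar in the groove has its axis 36.5 mm above the bench, 6.5 mm above the block's top; lay it with its front end short of x = 30 mm
- bridge (a point): top of the bridge over the groove, 74 mm above the bench, at x = 45 mm of the jig, same axes. Bridge 20 mm long, 50 wide; clear opening 34 wide, up to 62 mm above the bench. The stem of its shoe ends 15 mm above this point
- shoe_nose (a point): lowest point of the sprung brass ball shoe (24 mm across) in the bridge, 44.5 mm above the bench when free, at x = 45 mm of the jig. It rides up 2 mm on the bar and presses it down with about 2 N: the bar's front end meets it about 7 mm early, with a bump of some newtons, then a steady drag of a few newtons
- stop: aluminium end stop clamped on the jig past the bridge, slips at about 25 N: block 16 wide, 22 long, cap to 20 mm above the origin, thumbscrew on top. Origin: centre of its face, on the bar's axis, at x = 82 to 102 mm of the jig, same axes. A stiff steel screw, 16 mm thick, stands 4 to 16 mm out of the face towards the bar (not measured); in its end a brass pin, 3 mm proud, spring 0.6 N, 1.5 N when flush = home
- square_rod: square rod, 8 x 8 x 110 mm, same bare metal, lying on the bench; bystander. Origin under its middle, x along it
- offcut: short round offcut, 20 mm across and 30 mm high, standing on end; bystander. Origin at the centre of its underside
- ingot: small metal ingot 35 x 22 x 12 mm lying on the bench; bystander. Origin at the centre of its underside
- pliers: pliers with black handles, about 120 mm long and 12 mm high, lying on the bench; bystander. Origin at the pivot
Mind the look-alikes: they are no part of the job. Several things have the shape of the bar; the one meant has the colours described above.

How it is judged:
On the way, in this order (a step that is already met when the one before it is completed fails the run):
1. the bar lies in the V-groove, in front of the bridge (angle between the x axis of bar and the x axis of jig, either way round below 0.04 rad and y of bar in the frame of stop between -0.0025 and 0.0025 m and z of bar in the frame of stop between -0.0025 and 0.0025 m and x of bar in the frame of jig between -0.11 and -0.012 m), for 0.2 s.
2. the bar, lying in the groove, is pressed against the stop with at least 3 N for 0.2 s (angle between the x axis of bar and the x axis of jig, either way round below 0.04 rad and y of bar in the frame of stop between -0.0025 and 0.0025 m and z of bar in the frame of stop between -0.0025 and 0.0025 m and contact force between bar and stop above 3 N), for 0.2 s.
At the end, for the whole second after the job is handed in: The bar lies at rest in the groove (within 2.5 mm across and in height, within 0.04 rad), released, its end still holding the stop's pin in (more than 0.9 N on it, so within 2 mm of the screw), after having been pressed home with 3 to 12 N (angle between the x axis of bar and the x axis of jig, either way round below 0.04 rad and y of bar in the frame of stop between -0.0025 and 0.0025 m and z of bar in the frame of stop between -0.0025 and 0.0025 m and x of bar in the frame of stop between -0.0685 and -0.052 m and contact force between bar and stop above 0.9 N and linear speed of bar below 0.01 m/s); the robot touches nothing.
It fails at once if the bar is pressed on the stop with more than 12 N (contact force between bar and stop above 12 N).
It fails at once if the stop is shifted more than 2 mm (distance of stop from where it was at the start of the episode above 0.002 m).
It fails at once if a bystander is shifted more than 25 mm (distance of any of square_rod, offcut, ingot, pliers from where it was at the start of the episode above 0.025 m).
It also fails if it takes over 72 s, if anything falls off the work surface, if the arm or the gripper's body presses on something with over 40 N, if the wrist force passes 120 N, or if a joint passes its speed limit or range.

## Working session

There is one attempt and no reset: what is moved stays moved. The work goes in short steps, Python scripts to look and compute and a tool call to move; the robot and the scene stay as the last step left them, time stands still between calls to the robot, and variables do not carry over. Pictures are saved under pics/ and viewed, at most 11 in all, crops included, and the job is handed in when it is done.

Besides the shell and the picture viewer there is one more tool, called as name(argument=value, ...) on one line, values as JSON. servo_tool: Moves the arm, as the interface text tells. Its arguments: {"type":"object","properties":{"rows":{"type":"array","items":{"type":"array"}}},"required":["rows"]}

```bash
mkdir -p pics; ls; cat > h.py <<'E'
import numpy as np, cv2
from bench import ctrl, cams
def cam(n):
    c=cams.read_camera(n); f=c["img"].shape[0]/2/np.tan(np.radians(c["vfov"])/2)
    c["K"]=np.array([[f,0,c["cx"]],[0,f,c["cy"]],[0,0,1.]]); c["D"]=np.array([c["k1"],0,0,0.]); return c
def save(c,fn,roi=None,s=1):
    im=c["img"][...,::-1]
    if roi: x0,y0,x1,y1=roi; im=im[y0:y1,x0:x1]
    cv2.imwrite("pics/"+fn,cv2.resize(im,None,fx=s,fy=s,interpolation=cv2.INTER_CUBIC))
def p2w(c,uv,z):
    K=c["K"]; uv=np.array(uv,float).reshape(-1,2); d=(uv-K[:2,2])/K[0,0]
    s=d.copy()
    for _ in range(20): s=d/(1+c["k1"]*(s**2).sum(1,keepdims=True))
    E=np.array(c["extrinsics"]); r=np.c_[s,np.ones(len(s))]@E[:3,:3].T
    return E[:3,3]+r*((np.asarray(z)-E[2,3])/r[:,2])[:,None]
def w2p(c,P):
    E=np.linalg.inv(np.array(c["extrinsics"])); p=np.atleast_2d(P)@E[:3,:3].T+E[:3,3]; s=p[:,:2]/p[:,2:]
    return s*(1+c["k1"]*(s**2).sum(1,keepdims=True))*c["K"][0,0]+c["K"][:2,2]
E
python3 - <<'E'
from h import *
for n in("scene","top"):
    c=cam(n); save(c,n+"0.png",None,1.4); print(n,c["vfov"],c["cx"],c["cy"],c["k1"],np.round(c["extrinsics"],3).tolist())
o=ctrl.get_obs();print(o)
E
```

```text
pics
scene 48.51846686452191 276.7242767139102 210.98761183679503 -0.004281551014689169 [[0.465, 0.531, -0.709, 1.197], [0.885, -0.27, 0.378, -0.423], [0.009, -0.803, -0.596, 0.606], [0.0, 0.0, 0.0, 1.0]]
top 56.76331418551391 286.8697514349797 208.57757714937804 -0.0786067622957713 [[-0.001, -0.983, 0.181, 0.387], [-1.0, 0.004, 0.013, -0.085], [-0.014, -0.181, -0.983, 0.907], [0.0, 0.0, 0.0, 1.0]]
{'t': 0.1, 'q': array([ 1.10939752,  0.33280233, -0.06471757,  1.46084737,  0.02162325,
        1.34993665, -0.08853741]), 'qvel': array([-0.00049364, -0.00153448,  0.00234185, -0.00248235,  0.00073531,
       -0.00192694,  0.00112134]), 'joint_torque': array([ 1.59499956e-03, -6.26743841e+01,  4.93619288e-02, -3.92425919e+01,
        1.63466355e-02,  7.01123980e-03,  2.92342747e-05]), 'position': array([ 0.2653973 , -0.56549994,  0.24960426]), 'ee_rot': array([-6.23594138e-04,  9.76027776e-01,  2.17645032e-01, -1.78499021e-04]), 'contact_force': array([-0.1157501 ,  0.20966084,  0.79148403]), 'ft_torque': array([0.03380615, 0.0428299 , 0.04886915]), 'finger_force': 0.0, 'width': 0.08575972705901291}
```

View pics/scene0.png

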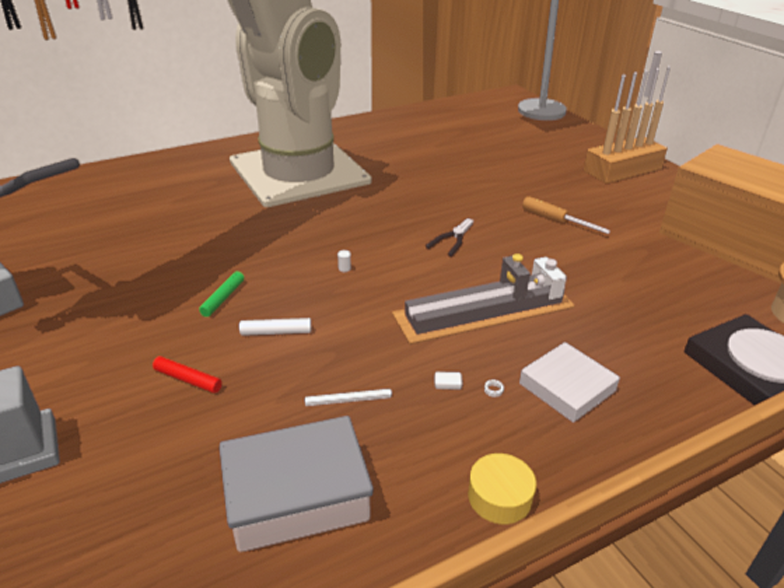

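View pics/top0.png

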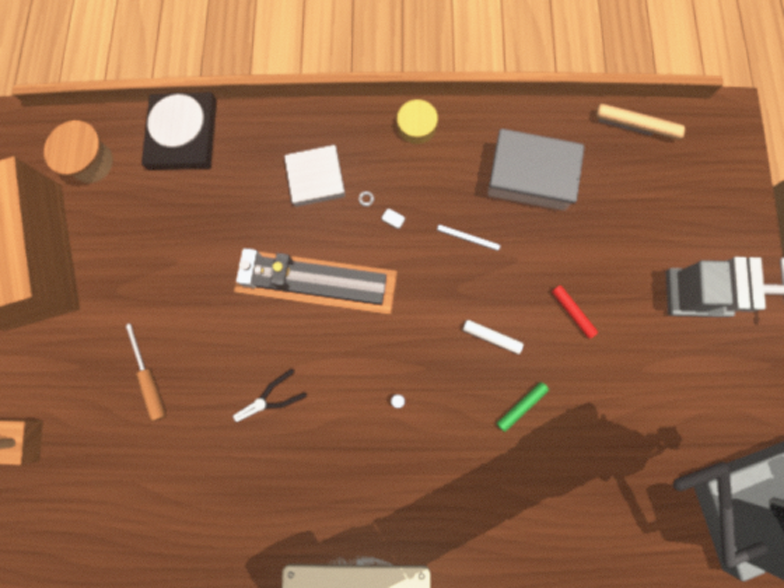

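The bar candidates in the top view (unscaled pixels) are the white/silver bar at (352,241), the red one at (410,222), the green one at (374,290) and the thin square rod at (334,169). The silver one at (352,241), which is (196,233) in the scene view, fits "thick round, bare silver". I'll confirm that with a composite enlarged crop.

```bash
python3 - <<'E'
from h import *
t=cam("top"); s=cam("scene")
a=cv2.resize(t["img"][170:230,160:290],None,fx=6,fy=6,interpolation=2)   # jig top
b=cv2.resize(t["img"][215:265,320:385],None,fx=6,fy=6,interpolation=2)
d=cv2.resize(s["img"][205:255,160:225],None,fx=6,fy=6,interpolation=2)
im=np.vstack([a[:, :780],np.hstack([b,d])])
im=cv2.resize(im,(780*10//10,im.shape[0]))[:,:,::-1]
im=cv2.resize(im,None,fx=.9,fy=.9); print(im.shape); cv2.imwrite("pics/comp.png",im)
def blob(c,x0,y0,x1,y1,th):
    g=c["img"].astype(int).min(2); m=np.zeros(g.shape,np.uint8); m[y0:y1,x0:x1]=(g[y0:y1,x0:x1]>th)
    n,l,st,ce=cv2.connectedComponentsWithStats(m); k=1+np.argmax(st[1:,4]); ys,xs=np.where(l==k)
    return ce[k],cv2.minAreaRect(np.c_[xs,ys].astype(np.float32)),np.c_[xs,ys]
for c,z,r in((t,.012,(325,222,380,258)),(s,.01,(165,220,228,246))):
    ce,R,p=blob(c,*r,110); bp=cv2.boxPoints(R); print(len(p),ce,R)
    W=p2w(c,bp,[.01]*4); print(W.round(4).tolist()); print(p2w(c,ce,[z]).round(4))
E
```

```text
(594, 702, 3)
410 [352.22682927 240.2097561 ] ((352.1581115722656, 240.13519287109375), (45.29666519165039, 9.175556182861328), 23.428695678710938)
[[0.4891, -0.1718, 0.01], [0.5087, -0.1807, 0.01], [0.4663, -0.276, 0.01], [0.4469, -0.2668, 0.01]]
[[ 0.4773 -0.2238  0.012 ]]
538 [196.27695167 232.67286245] ((195.62335205078125, 232.70680236816406), (10.530674934387207, 51.15449142456055), 87.79740142822266)
[[0.442, -0.2662, 0.01], [0.4833, -0.1711, 0.01], [0.515, -0.1831, 0.01], [0.4747, -0.2755, 0.01]]
[[ 0.4794 -0.223   0.01  ]]
```

View pics/comp.png

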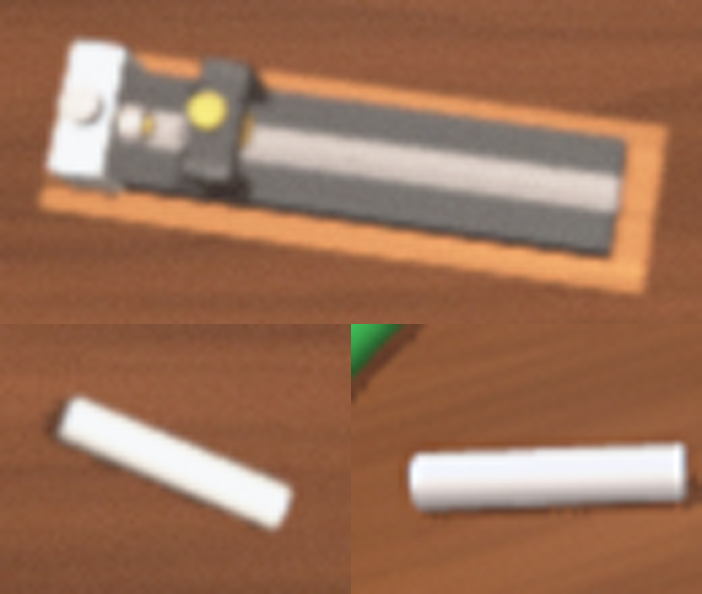

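The bottom crops show a thick, uncoloured round silver bar at top (352,240) and scene (196,233), so that is the right one. The top crop shows the jig: groove from its open end at about (274,206) to the bridge at about (206,197), with the stop at about (176,190).

```bash
python3 - <<'E'
from h import *
t=cam("top"); s=cam("scene")
def strip(c,xs,y0,dy,x0,h=9):
    g=c["img"].astype(float).mean(2); out=[]
    for x in xs:
        yc=y0+dy*(x-x0); ys=np.arange(int(yc)-h,int(yc)+h+1); v=g[ys,x]; b=np.clip(v-(np.percentile(v,20)+np.percentile(v,95))/2,0,None) 
        w=b*(np.abs(ys-yc)<5.5); out.append((x,(w*ys).sum()/w.sum()))
    o=np.array(out); k=np.polyfit(o[:,0],o[:,1],1); print("resid",np.std(o[:,1]-np.polyval(k,o[:,0]))); return k
kt=strip(t,range(212,268),201.3,.128,240,6)
for c,k,xs in((t,kt,(206,274.5)),):
    P=p2w(c,[(x,np.polyval(k,x)) for x in xs],[.03,.03]); d=P[0]-P[1]; print("top",P.round(4),np.degrees(np.arctan2(d[1],d[0])))
g=s["img"]; crop=cv2.resize(g[175:245,275:420],None,fx=5.4,fy=5.4,interpolation=2)[:,:,::-1]; cv2.imwrite("pics/jig_s.png",crop)
hsv=cv2.cvtColor(t["img"],cv2.COLOR_RGB2HSV)
for c,z in((t,.089),(s,.087)):
    h=cv2.cvtColor(c["img"],cv2.COLOR_RGB2HSV); m=(h[...,0]>20)&(h[...,0]<32)&(h[...,1]>150)&(h[...,2]>130)
    r=(slice(180,200),slice(190,208)) if c is t else (slice(178,194),slice(360,380))
    mm=np.zeros_like(m); mm[r]=m[r]; ys,xs=np.where(mm); print(len(xs),xs.mean(),ys.mean(),p2w(c,(xs.mean(),ys.mean()),[z]))
E
```

```text
resid 0.08363784797944376
top [[ 0.5802  0.1145  0.03  ]
 [ 0.5563 -0.0449  0.03  ]] 81.48283736663471
0 nan nan [[nan nan nan]]
20 369.75 183.6 [[0.5827469  0.11935856 0.087     ]]<stdin>:17: RuntimeWarning: Mean of empty slice.
  ret = ret.dtype.type(ret / rcount)
```

View pics/jig_s.png

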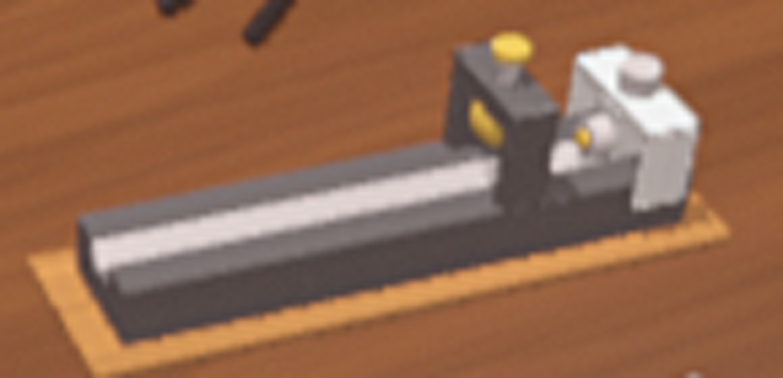

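The jig lies at about 81.5°: groove open end near (0.556,-0.045), jig origin near (0.574,0.074). The bar is at (0.478,-0.2235), 66°. I'm moving now.

```bash
cat >> h.py <<'E'
from scipy.spatial.transform import Rotation as R
def plan(xyz,yaw,o=None):
    "shift (mm) and turn (deg) in tool axes to reach tool-down pose with tool x at yaw (deg)"
    o=o or ctrl.get_obs(); r=R.from_quat(np.roll(o["ee_rot"],-1))
    g=R.from_euler("z",yaw,degrees=True)*R.from_euler("x",180,degrees=True)
    w=(r.inv()*g).as_rotvec(degrees=True)
    return "turn",w.round(1).tolist(),"shift",(r.inv().apply(np.array(xyz)-o["position"])*1e3).round(1).tolist(),"F",o["contact_force"].round(2).tolist(),"pos",o["position"].round(4).tolist(),"t",o["t"]
E
python3 - <<'E'
from h import *
print(plan((.478,-.2235,.13),66))
E
```

```text
('turn', [-0.0, -0.0, -40.9], 'shift', [337.8, -219.4, 120.1], 'F', [-0.34, 0.16, -0.19], 'pos', [0.2655, -0.5657, 0.25], 't', 0.3)
```

servo_tool(rows=[[[0,0,-41],[338,-219,120],0],[[0,0,-41],[338,-219,120],0],[[0,0,-41],[338,-219,120],0],[[0,0,-41],[338,-219,120],0],[[0,0,-41],[338,-219,120],0],[[0,0,-41],[338,-219,120],0],[[0,0,-41],[338,-219,120],0],[[0,0,-41],[338,-219,120],0],[[0,0,-41],[338,-219,120],0],[[0,0,-41],[338,-219,120],0],[[0,0,-41],[338,-219,120],0],[[0,0,-41],[338,-219,120],0]])

```text
t: 1.3
position: [0.4795, -0.2209, 0.1297]
ee_rot: [-0.001, 0.837, 0.548, 0.0]
contact_force: [-1.7, 0.3, 0.7]
width: 0.0858
finger_force: 0.0
```

```bash
python3 - <<'E'
from h import *
print(plan((.478,-.2235,.024),66))
c=cam("scene"); p=w2p(c,[.478,-.2235,.01])[0].astype(int); print(p); save(c,"appr.png",(p[0]-70,p[1]-70,p[0]+70,p[1]+40),5)
E
```

```text
('turn', [-0.1, -0.1, 0.5], 'shift', [-3.1, -0.2, 105.7], 'F', [-1.69, 0.28, 0.67], 'pos', [0.4795, -0.2209, 0.1297], 't', 1.3)
[195 232]
```

View pics/appr.png

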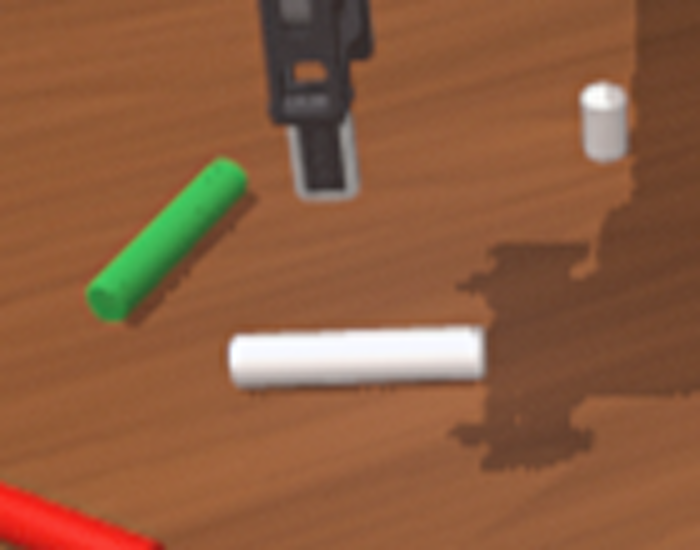

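The open fingers stand above the silver bar (crop 360,355), lined up across it. The green bar is close behind, so I half-close the hand before descending.

servo_tool(rows=[[[0,0,0],[0,0,40],0.5],[[0,0,0],[0,0,70],0.5],[[0,0,0],[0,0,80],0.5],[[0,0,0],[0,0,80],0.5],[[0,0,0],[0,0,80],0.5],[[0,0,0],[0,0,80],0.5]])

```text
t: 1.85
position: [0.4795, -0.225, 0.0523]
ee_rot: [0.001, 0.838, 0.545, 0.001]
contact_force: [0.1, -0.2, -0.7]
width: 0.0429
finger_force: 0.0
```

```bash
python3 - <<'E'
from h import *
o=ctrl.get_obs();print(plan((.478,-.2235,.024),66),o["width"])
E
```

```text
('turn', [0.2, 0.0, 0.1], 'shift', [0.8, -2.0, 28.3], 'F', [0.09, -0.18, -0.73], 'pos', [0.4795, -0.225, 0.0523], 't', 1.85) 0.04289822448513063
```

servo_tool(rows=[[[0,0,0],[1,-2,15],0.5],[[0,0,0],[1,-2,28],0.5],[[0,0,0],[1,-2,28],0.5],[[0,0,0],[1,-2,28],0.7],[[0,0,0],[1,-2,28],1],[[0,0,0],[1,-2,28],1],[[0,0,0],[1,-2,28],1],[[0,0,0],[1,-2,28],1],[[0,0,0],[1,-2,28],1]])

```text
t: 2.6
position: [0.4781, -0.2228, 0.0241]
ee_rot: [0.001, 0.838, 0.546, 0.001]
contact_force: [-1.2, 0.7, 7.5]
width: 0.0178
finger_force: 58.6
```

Width of 17.8 mm suggests the grip is above the bar's equator. I'll regrip 4 mm lower.

servo_tool(rows=[[[0,0,0],[0,0,0],0.6],[[0,0,0],[0,0,0],0.6],[[0,0,0],[0,0,2],0.6],[[0,0,0],[0,0,4],0.6],[[0,0,0],[0,0,4],0.6],[[0,0,0],[0,0,4],1],[[0,0,0],[0,0,4],1],[[0,0,0],[0,0,4],1],[[0,0,0],[0,0,4],1],[[0,0,0],[0,0,4],1]])

```text
t: 3.43
position: [0.4781, -0.2226, 0.0195]
ee_rot: [0.001, 0.838, 0.546, 0.0]
contact_force: [-1.1, 0.1, 12.6]
width: 0.0182
finger_force: 60.3
```

servo_tool(rows=[[[0,0,0],[0,0,0],0.6],[[0,0,0],[0,0,0],0.6],[[0,0,0],[0,0,-2],0.6],[[0,0,0],[0,0,-3.5],0.6],[[0,0,0],[0,0,-3.5],0.6],[[0,0,0],[0,0,-3.5],1],[[0,0,0],[0,0,-3.5],1],[[0,0,0],[0,0,-3.5],1],[[0,0,0],[0,0,-3.5],1],[[0,0,0],[0,0,-3.5],1]])

```text
t: 4.27
position: [0.4771, -0.2223, 0.022]
ee_rot: [0.0, 0.838, 0.546, -0.0]
contact_force: [-0.9, 0.1, 5.1]
width: 0.0175
finger_force: 58.5
```

servo_tool(rows=[[[0,0,0],[0,0,-20],1],[[0,0,0],[0,0,-50],1],[[0,0,0],[0,0,-80],1],[[0,0,0],[0,0,-100],1],[[0,0,0],[0,0,-100],1],[[0,0,0],[0,0,-100],1],[[0,0,0],[0,0,-100],1]])

```text
t: 4.85
position: [0.4761, -0.222, 0.1203]
ee_rot: [-0.001, 0.838, 0.546, -0.001]
contact_force: [-0.7, -0.7, -3.0]
width: 0.0176
finger_force: 59.6
```

```bash
python3 - <<'E'
from h import *
o=ctrl.get_obs();print(o["width"],o["finger_force"],o["ft_torque"])
u=np.array([np.cos(np.radians(81.6)),np.sin(np.radians(81.6))])
J=np.array([.5567,-.0447])+.12*u; print(J)
for x in(-.055,): print(plan((*(J+x*u),.123),81.6))
c=cam("scene"); p=w2p(c,o["position"])[0].astype(int); save(c,"lift.png",(p[0]-60,p[1]-50,p[0]+60,p[1]+40),5)
E
```

```text
0.01755480445022485 59.55496788024902 [ 0.01515554  0.01708246 -0.01180528]
[0.57422996 0.07401268]
('turn', [-0.1, -0.0, -15.5], 'shift', [257.4, -15.4, -2.7], 'F', [-0.73, -0.66, -3.01], 'pos', [0.4761, -0.222, 0.1203], 't', 4.85)
```

View pics/lift.png

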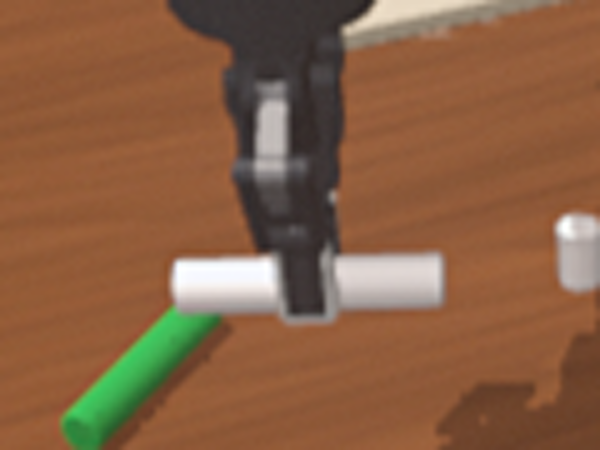

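The bar is held centred and level. Carrying it to the jig at jig x = -55 mm.

servo_tool(rows=[[[0,0,-3],[30,-2,-3],1],[[0,0,-15.5],[257,-15,-3],1],[[0,0,-15.5],[257,-15,-3],1],[[0,0,-15.5],[257,-15,-3],1],[[0,0,-15.5],[257,-15,-3],1],[[0,0,-15.5],[257,-15,-3],1],[[0,0,-15.5],[257,-15,-3],1],[[0,0,-15.5],[257,-15,-3],1],[[0,0,-15.5],[257,-15,-3],1],[[0,0,-15.5],[257,-15,-3],1],[[0,0,-15.5],[257,-15,-3],1]])

```text
t: 5.82
position: [0.5667, 0.0173, 0.1238]
ee_rot: [-0.0, 0.757, 0.653, -0.001]
contact_force: [-0.2, -0.3, -2.6]
width: 0.0177
finger_force: 59.5
```

```bash
python3 - <<'E'
from h import *
print(plan((.5662,.0196,.07),81.6))
E
```

```text
('turn', [-0.1, 0.1, -0.1], 'shift', [2.3, -0.7, 53.8], 'F', [-0.15, -0.3, -2.58], 'pos', [0.5667, 0.0173, 0.1238], 't', 5.8167)
```

servo_tool(rows=[[[0,0,0],[0,-1,30],1],[[0,0,0],[0,-1,55],1],[[0,0,0],[0,-1,62],1],[[0,0,0],[0,-1,62],1],[[0,0,0],[0,-1,62],1],[[0,0,0],[0,-1,62],1]])

```text
t: 6.32
position: [0.5673, 0.0188, 0.0644]
ee_rot: [0.001, 0.757, 0.653, 0.001]
contact_force: [1.0, -0.4, -3.0]
width: 0.0174
finger_force: 59.4
```

```bash
python3 - <<'E'
from h import *
t=cam("top"); s=cam("scene")
a=cv2.resize(t["img"][165:235,165:290],None,fx=5,fy=5,interpolation=2)
b=cv2.resize(s["img"][165:240,280:405],None,fx=5,fy=5,interpolation=2)
# mark predicted seated bar end-centres/outline for comparison
cv2.imwrite("pics/above.png",cv2.resize(np.vstack([a,b])[:,:,::-1],None,fx=.82,fy=.82)); print(plan((.5662,.0196,.05),81.6))
E
```

```text
('turn', [0.1, -0.0, 0.0], 'shift', [0.5, -1.2, 14.3], 'F', [0.99, 0.31, -2.78], 'pos', [0.5673, 0.0189, 0.0643], 't', 6.4167)
```

View pics/above.png

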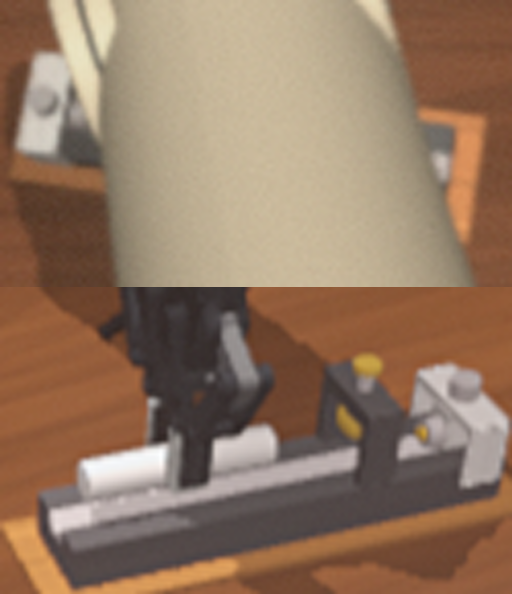

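The scene half (lower) shows the bar held parallel over the groove, front end at about (262,440) in the crop and well short of the bridge. In the top half the arm hides the view. I'll lower by feel.

servo_tool(rows=[[[0,0,0],[0,-1,6],1],[[0,0,0],[0,-1,11],1],[[0,0,0],[0,-1,13],1],[[0,0,0],[0,-1,13],1],[[0,0,0],[0,-1,13],1]])

```text
t: 6.83
position: [0.5652, 0.0192, 0.0496]
ee_rot: [-0.0, 0.757, 0.654, -0.0]
contact_force: [-1.0, -0.2, -2.6]
width: 0.0179
finger_force: 60.3
```

servo_tool(rows=[[[0,0,0],[0,0,0.5],1],[[0,0,0],[0,0,1],1],[[0,0,0],[0,0,1],1],[[0,0,0],[0,0,1],1]])

```text
t: 7.17
position: [0.5652, 0.0192, 0.0495]
ee_rot: [0.0, 0.757, 0.654, -0.0]
contact_force: [-5.5, -1.4, 9.5]
width: 0.0176
finger_force: 66.2
```

Touching the +x wall, about 1 mm off centre. I'll shift 1 mm across and then release, so the groove centres it.

servo_tool(rows=[[[0,0,0],[0,-0.5,-0.5],1],[[0,0,0],[0,-1,0],1],[[0,0,0],[0,-1,0],1],[[0,0,0],[0,-1,0],0.7],[[0,0,0],[0,-1,0],0.5],[[0,0,0],[0,-1,0],0.5],[[0,0,0],[0,-1,0],0.5],[[0,0,0],[0,-1,0],0.5]])

```text
t: 7.83
position: [0.5643, 0.0194, 0.0487]
ee_rot: [-0.0, 0.757, 0.654, -0.0]
contact_force: [-1.3, -0.4, 0.5]
width: 0.0428
finger_force: 0.0
```

servo_tool(rows=[[[0,0,0],[0,0,-10],0.5],[[0,0,0],[0,0,-40],0.5],[[0,0,0],[-30,0,-50],0.5],[[0,0,0],[-70,0,-50],1],[[0,0,0],[-90,0,-50],1],[[0,0,0],[-90,0,-50],1],[[0,0,0],[-90,0,-50],1],[[0,0,0],[-90,0,-50],1]])

```text
t: 8.5
position: [0.5515, -0.0688, 0.0994]
ee_rot: [0.0, 0.757, 0.654, 0.0]
contact_force: [0.5, -0.6, -0.4]
width: -0.0002
finger_force: 0.0
```

```bash
python3 - <<'E'
from h import *
t=cam("top"); s=cam("scene")
b=cv2.resize(s["img"][165:245,265:410],None,fx=5,fy=5,interpolation=2)
cv2.imwrite("pics/laid.png",b[:,:,::-1])
o=ctrl.get_obs(); print(plan((.5662,.0196,.05),81.6),o["width"])
u=np.array([np.cos(np.radians(81.6)),np.sin(np.radians(81.6))]); J=np.array([.57423,.07401])
for x in(-.105,-.005): print(x, ((w2p(s,[*(J+x*u),.0365])[0]-[265,165])*5).round(0))
print("screen face marks", [((w2p(s,[*(J+x*u),.0365])[0]-[265,165])*5).round(0).tolist() for x in(.07,.08,.09,.1)])
E
```

```text
('turn', [0.0, -0.0, 0.2], 'shift', [88.9, 2.0, 49.1], 'F', [-0.02, 0.28, 0.21], 'pos', [0.5515, -0.0682, 0.0991], 't', 8.6) -4.7162831591120773e-05
-0.105 [173. 261.]
-0.005 [397. 214.]
screen face marks [[557.0, 181.0], [577.0, 176.0], [598.0, 172.0], [619.0, 168.0]]
```

View pics/laid.png

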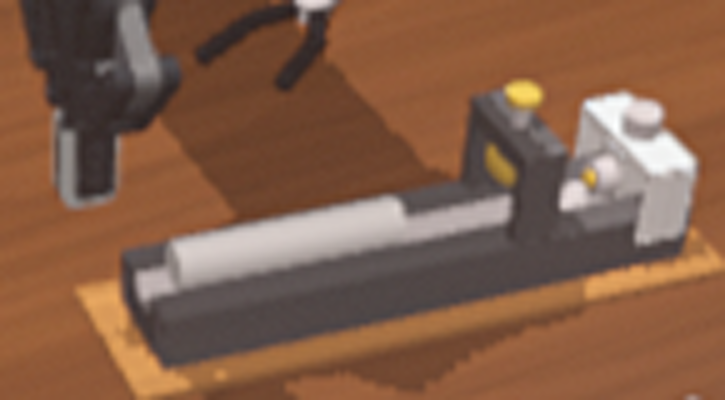

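The bar lies in the groove with its ends at (173,261) and (397,214), exactly where I predicted. The pin is at about (590,177), jig x ≈ 86–88 mm, so the push is about 93 mm. I'll lower the closed fingers behind the bar.

servo_tool(rows=[[[0,0,0],[0,0,25],1],[[0,0,0],[0,0,46.5],1],[[0,0,0],[0,0,46.5],1],[[0,0,0],[10,0,46.5],1],[[0,0,0],[18,0,46.5],1],[[0,0,0],[22,0,46.5],1],[[0,0,0],[25,0,46.5],1],[[0,0,0],[27,0,46.5],1],[[0,0,0],[29,0,46.5],1],[[0,0,0],[31,0,46.5],1],[[0,0,0],[33,0,46.5],1],[[0,0,0],[35,0,46.5],1]])

```text
t: 9.6
position: [0.5564, -0.0377, 0.0529]
ee_rot: [0.001, 0.758, 0.653, -0.001]
contact_force: [-2.2, -7.1, 6.1]
width: -0.0002
finger_force: 4.0
```

servo_tool(rows=[[[0,0,0],[2,0,0],1],[[0,0,0],[4,0,0],1],[[0,0,0],[6,0,0],1],[[0,0,0],[8,0,0],1],[[0,0,0],[10,0,0],1],[[0,0,0],[12,0,0],1],[[0,0,0],[14,0,0],1],[[0,0,0],[16,0,0],1],[[0,0,0],[18,0,0],1],[[0,0,0],[20,0,0],1],[[0,0,0],[22,0,0],1],[[0,0,0],[24,0,0],1]])

```text
t: 10.6
position: [0.5598, -0.0142, 0.0528]
ee_rot: [0.001, 0.758, 0.653, -0.001]
contact_force: [-2.5, -8.0, 6.8]
width: -0.0003
finger_force: 4.2
```

```bash
cat >> h.py <<'E'
u=np.array([np.cos(np.radians(81.6)),np.sin(np.radians(81.6))]); J=np.array([.57423,.07401])
def st():
    o=ctrl.get_obs(); d=o["position"][:2]-J; print("x %.1f mm lat %.1f z %.1f Fpush %.2f Flat %.2f Fz %.2f t %.2f"%(1e3*d@u,1e3*(d@[u[1],-u[0]]),1e3*o["position"][2],-o["contact_force"][:2]@u,o["contact_force"][:2]@[u[1],-u[0]],o["contact_force"][2],o["t"]))
E
python3 -c "from h import *; st()"
```

```text
x -89.3 mm lat -1.4 z 52.8 Fpush 8.30 Flat -1.29 Fz 6.85 t 10.60
```

Fz = 7 N upward suggests the tips scrape the block. I'll back off, raise 2 mm and compare.

servo_tool(rows=[[[0,0,0],[-2,0,0],1],[[0,0,0],[-4,0,0],1],[[0,0,0],[-4,0,0],1],[[0,0,0],[-4,0,0],1]])

```text
t: 10.93
position: [0.5592, -0.0153, 0.0522]
ee_rot: [-0.0, 0.757, 0.654, 0.0]
contact_force: [0.1, -0.1, -0.3]
width: -0.0003
finger_force: 0.0
```

servo_tool(rows=[[[0,0,0],[0,0,-1],1],[[0,0,0],[0,0,-2],1],[[0,0,0],[0,0,-2],1],[[0,0,0],[0,0,-2],1]])

```text
t: 11.27
position: [0.5593, -0.0152, 0.0544]
ee_rot: [0.0, 0.757, 0.654, 0.0]
contact_force: [-0.0, -0.4, 0.1]
width: 0.0
finger_force: 0.0
```

servo_tool(rows=[[[0,0,0],[2,0,0],1],[[0,0,0],[4,0,0],1],[[0,0,0],[5,0,0],1],[[0,0,0],[6,0,0],1],[[0,0,0],[7,0,0],1]])

```text
t: 11.68
position: [0.5602, -0.0088, 0.0543]
ee_rot: [0.0, 0.757, 0.654, -0.0]
contact_force: [-1.4, -3.8, 1.1]
width: -0.0004
finger_force: 1.8
```

Free force is zero, and raised the push costs only 4 N. The arm is soft, about 2.5 N/mm. Continuing to the shoe in small steps.

servo_tool(rows=[[[0,0,0],[1,0,0],1],[[0,0,0],[2,0,0],1],[[0,0,0],[3,0,0],1],[[0,0,0],[4,0,0],1],[[0,0,0],[5,0,0],1],[[0,0,0],[6,0,0],1],[[0,0,0],[7,0,0],1],[[0,0,0],[8,0,0],1]])

```text
t: 12.35
position: [0.5615, -0.0004, 0.0543]
ee_rot: [0.0, 0.757, 0.654, 0.0]
contact_force: [-0.3, -3.5, 0.2]
width: 0.0004
finger_force: 1.6
```

servo_tool(rows=[[[0,0,0],[1,0,0],1],[[0,0,0],[2,0,0],1],[[0,0,0],[3,0,0],1],[[0,0,0],[4,0,0],1],[[0,0,0],[5,0,0],1],[[0,0,0],[6,0,0],1],[[0,0,0],[7,0,0],1],[[0,0,0],[8,0,0],1]])

```text
t: 13.02
position: [0.5624, 0.0057, 0.0543]
ee_rot: [0.001, 0.757, 0.653, -0.001]
contact_force: [-1.4, -10.6, 3.7]
width: -0.0001
finger_force: 5.2
```

```bash
python3 -c "from h import *; st()"
```

```text
x -69.4 mm lat -1.8 z 54.3 Fpush 10.73 Flat 0.14 Fz 3.70 t 13.02
```

servo_tool(rows=[[[0,0,0],[1,0,0],1],[[0,0,0],[2,0,0],1],[[0,0,0],[3,0,0],1],[[0,0,0],[4,0,0],1],[[0,0,0],[5,0,0],1],[[0,0,0],[6,0,0],1],[[0,0,0],[6,0,0],1]])

```text
t: 13.6
position: [0.5633, 0.0121, 0.0543]
ee_rot: [0.001, 0.757, 0.653, -0.001]
contact_force: [-0.8, -7.8, 1.6]
width: -0.0002
finger_force: 3.8
```

```bash
python3 -c "from h import *; st()"
```

```text
x -62.9 mm lat -1.7 z 54.3 Fpush 7.83 Flat 0.40 Fz 1.59 t 13.60
```

servo_tool(rows=[[[0,0,0],[1.5,0,0],1],[[0,0,0],[3,0,0],1],[[0,0,0],[4.5,0,0],1],[[0,0,0],[6,0,0],1],[[0,0,0],[7.5,0,0],1],[[0,0,0],[9,0,0],1],[[0,0,0],[10.5,0,0],1],[[0,0,0],[12,0,0],1],[[0,0,0],[13,0,0],1],[[0,0,0],[14,0,0],1],[[0,0,0],[15,0,0],1],[[0,0,0],[15,0,0],1]])

```text
t: 14.6
position: [0.5655, 0.0269, 0.0543]
ee_rot: [0.0, 0.757, 0.653, -0.001]
contact_force: [-1.9, -7.4, 1.1]
width: 0.0001
finger_force: 3.9
```

```bash
python3 - <<'E'
from h import *
st(); s=cam("scene")
cv2.imwrite("pics/push.png",cv2.resize(s["img"][165:230,320:410],None,fx=8,fy=8,interpolation=2)[:,:,::-1])
for x in(.03,.06,.07,.08,.09): print(x,((w2p(s,[*(J+x*u+np.array([-.0015,0])),.0465])[0]-[320,165])*8).round(0),((w2p(s,[*(J+x*u+np.array([-.0015,0])),.0365])[0]-[320,165])*8).round(0))
E
```

```text
x -47.9 mm lat -1.8 z 54.3 Fpush 7.57 Flat -0.78 Fz 1.11 t 14.60
0.03 [316. 283.] [312. 314.]
0.06 [419. 262.] [414. 293.]
0.07 [452. 255.] [447. 286.]
0.08 [486. 249.] [480. 279.]
0.09 [519. 242.] [513. 273.]
```

View pics/push.png

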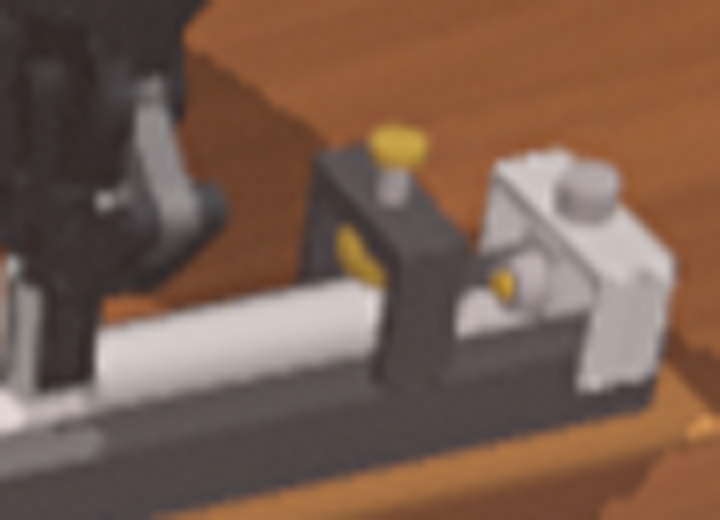

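The bar is under the shoe. Its front is still hidden behind the bridge post, and the pin tip at about (492,287) puts it near jig x ≈ 83 mm. The front is at about 63 mm, with a steady drag near 7.5 N. Advancing 14 mm more, then fine steps.

servo_tool(rows=[[[0,0,0],[1.5,0,0],1],[[0,0,0],[3,0,0],1],[[0,0,0],[4.5,0,0],1],[[0,0,0],[6,0,0],1],[[0,0,0],[7.5,0,0],1],[[0,0,0],[9,0,0],1],[[0,0,0],[10,0,0],1],[[0,0,0],[11,0,0],1],[[0,0,0],[12,0,0],1],[[0,0,0],[13,0,0],1],[[0,0,0],[13.5,0,0],1],[[0,0,0],[14,0,0],1]])

```text
t: 15.65
position: [0.5675, 0.0403, 0.0543]
ee_rot: [0.001, 0.757, 0.653, -0.001]
contact_force: [-2.4, -8.3, 4.0]
width: 0.0
finger_force: 4.5
```

servo_tool(rows=[[[0,0,0],[0.3,0,0],1],[[0,0,0],[0.6,0,0],1],[[0,0,0],[0.9,0,0],1],[[0,0,0],[1.2,0,0],1],[[0,0,0],[1.5,0,0],1],[[0,0,0],[1.8,0,0],1]])

```text
t: 16.15
position: [0.5677, 0.042, 0.0543]
ee_rot: [0.001, 0.757, 0.653, -0.001]
contact_force: [-1.4, -8.4, 3.6]
width: -0.0002
finger_force: 4.5
```

```bash
python3 -c "from h import *; st()"
```

```text
x -32.6 mm lat -1.8 z 54.3 Fpush 8.55 Flat -0.17 Fz 3.64 t 16.15
```

servo_tool(rows=[[[0,0,0],[0.4,0,0],1],[[0,0,0],[0.8,0,0],1],[[0,0,0],[1.2,0,0],1],[[0,0,0],[1.6,0,0],1],[[0,0,0],[2,0,0],1]])

```text
t: 16.57
position: [0.568, 0.044, 0.0543]
ee_rot: [0.001, 0.757, 0.653, -0.001]
contact_force: [-1.8, -9.4, 3.4]
width: 0.0002
finger_force: 4.5
```

servo_tool(rows=[[[0,0,0],[0.3,0,0],1],[[0,0,0],[0.6,0,0],1],[[0,0,0],[0.9,0,0],1],[[0,0,0],[1.2,0,0],1],[[0,0,0],[1.5,0,0],1]])

```text
t: 16.98
position: [0.5682, 0.0455, 0.0543]
ee_rot: [0.001, 0.757, 0.653, -0.001]
contact_force: [-2.0, -9.0, 4.4]
width: 0.0001
finger_force: 4.6
```

servo_tool(rows=[[[0,0,0],[0.3,0,0],1],[[0,0,0],[0.6,0,0],1],[[0,0,0],[0.9,0,0],1],[[0,0,0],[1.2,0,0],1],[[0,0,0],[1.5,0,0],1]])

```text
t: 17.4
position: [0.5685, 0.0469, 0.0543]
ee_rot: [0.001, 0.757, 0.653, -0.001]
contact_force: [-1.6, -10.2, 3.2]
width: 0.0001
finger_force: 4.9
```

servo_tool(rows=[[[0,0,0],[0.3,0,0],1],[[0,0,0],[0.6,0,0],1],[[0,0,0],[0.9,0,0],1],[[0,0,0],[1.2,0,0],1]])

```text
t: 17.73
position: [0.5686, 0.0476, 0.0543]
ee_rot: [0.001, 0.757, 0.653, -0.001]
contact_force: [-2.1, -10.1, 3.2]
width: 0.0001
finger_force: 5.4
```

servo_tool(rows=[[[0,0,0],[0.2,0,0],1],[[0,0,0],[0.4,0,0],1],[[0,0,0],[0.6,0,0],1],[[0,0,0],[0.6,0,0],1]])

```text
t: 18.07
position: [0.5686, 0.0482, 0.0543]
ee_rot: [0.001, 0.757, 0.653, -0.001]
contact_force: [-2.8, -10.1, 4.2]
width: -0.0001
finger_force: 5.4
```

```bash
python3 -c "from h import *; st();print(ctrl.get_obs()['finger_force'])"
```

```text
x -26.4 mm lat -1.8 z 54.3 Fpush 10.38 Flat -1.26 Fz 4.24 t 18.07
5.374927693046629
```

servo_tool(rows=[[[0,0,0],[0.2,0,0],1],[[0,0,0],[0.4,0,0],1],[[0,0,0],[0.6,0,0],1],[[0,0,0],[0.6,0,0],1]])

```text
t: 18.4
position: [0.5687, 0.0486, 0.0543]
ee_rot: [0.001, 0.757, 0.653, -0.001]
contact_force: [-2.9, -10.9, 3.8]
width: 0.0003
finger_force: 5.6
```

servo_tool(rows=[[[0,0,0],[0.2,0,0],1],[[0,0,0],[0.4,0,0],1],[[0,0,0],[0.6,0,0],1],[[0,0,0],[0.6,0,0],1]])

```text
t: 18.73
position: [0.5688, 0.0492, 0.0543]
ee_rot: [0.001, 0.757, 0.653, -0.002]
contact_force: [-2.5, -11.4, 4.3]
width: -0.0
finger_force: 5.7
```

servo_tool(rows=[[[0,0,0],[0.2,0,0],1],[[0,0,0],[0.4,0,0],1],[[0,0,0],[0.6,0,0],1],[[0,0,0],[0.6,0,0],1]])

```text
t: 19.07
position: [0.5689, 0.0496, 0.0542]
ee_rot: [0.001, 0.757, 0.653, -0.002]
contact_force: [-2.7, -10.9, 4.0]
width: -0.0004
finger_force: 5.9
```

```bash
python3 -c "
from h import *
st();s=cam('scene')
cv2.imwrite('pics/home.png',cv2.resize(s['img'][180:215,360:410],None,fx=15,fy=15,interpolation=2)[:,:,::-1])"
```

```text
x -24.9 mm lat -1.7 z 54.2 Fpush 11.14 Flat -1.06 Fz 3.95 t 19.07
```

View pics/home.png

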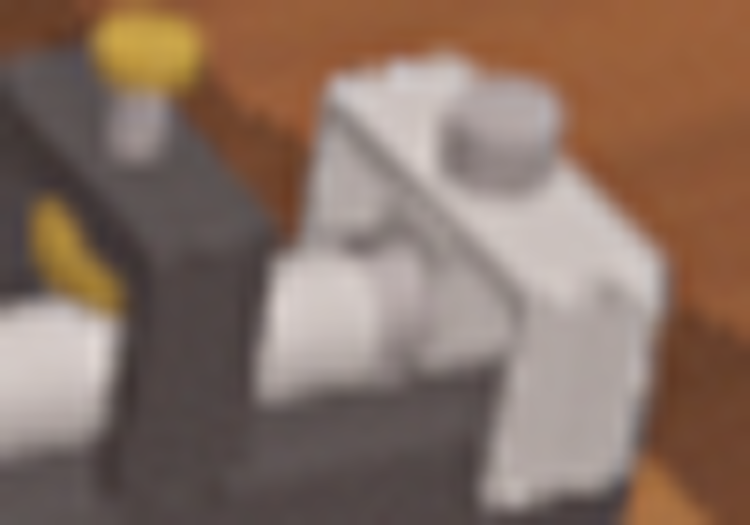

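The bar's front end at about (375,300) meets the screw and no pin shows, so it is at or near home. Pressing on in small steps: drag is about 8.7 N, so the target push is about 14.5 N.

servo_tool(rows=[[[0,0,0],[0.2,0,0],1],[[0,0,0],[0.4,0,0],1],[[0,0,0],[0.6,0,0],1],[[0,0,0],[0.6,0,0],1]])

```text
t: 19.45
position: [0.5689, 0.0499, 0.0543]
ee_rot: [0.001, 0.758, 0.653, -0.002]
contact_force: [-2.2, -12.0, 4.9]
width: -0.0002
finger_force: 6.4
```

servo_tool(rows=[[[0,0,0],[0.2,0,0],1],[[0,0,0],[0.4,0,0],1],[[0,0,0],[0.6,0,0],1],[[0,0,0],[0.6,0,0],1]])

```text
t: 19.78
position: [0.5689, 0.0499, 0.0542]
ee_rot: [0.001, 0.758, 0.653, -0.002]
contact_force: [-3.5, -14.5, 6.5]
width: -0.0001
finger_force: 7.3
```

It's home: position has stopped and the push is 14.8 N, so about 6 N on the stop. I'll hold briefly to meet the 0.2 s, then check.

servo_tool(rows=[[[0,0,0],[0,0,0],1],[[0,0,0],[0.1,0,0],1],[[0,0,0],[0.1,0,0],1],[[0,0,0],[0.1,0,0],1],[[0,0,0],[0.1,0,0],1]])

```text
t: 20.2
position: [0.5689, 0.0499, 0.0542]
ee_rot: [0.001, 0.758, 0.653, -0.002]
contact_force: [-3.8, -14.5, 6.9]
width: -0.0003
finger_force: 7.4
```

```bash
python3 -c "from h import *; st()"
```

```text
x -24.6 mm lat -1.7 z 54.2 Fpush 14.94 Flat -1.68 Fz 6.85 t 20.20
```

Now a straight retreat, then up.

servo_tool(rows=[[[0,0,0],[-1,0,0],1],[[0,0,0],[-2,0,0],1],[[0,0,0],[-3.5,0,0],1],[[0,0,0],[-5,0,0],1],[[0,0,0],[-8,0,0],1],[[0,0,0],[-14,0,0],1],[[0,0,0],[-25,0,0],1],[[0,0,0],[-40,0,-10],1],[[0,0,0],[-55,0,-40],1],[[0,0,0],[-70,0,-70],1],[[0,0,0],[-70,0,-70],1],[[0,0,0],[-70,0,-70],1]])

```text
t: 21.2
position: [0.5601, -0.0175, 0.1259]
ee_rot: [0.001, 0.758, 0.653, 0.001]
contact_force: [0.7, 0.5, -0.3]
width: 0.0001
finger_force: 0.0
```

```bash
python3 -c "
from h import *
st();s=cam('scene')
cv2.imwrite('pics/final.png',cv2.resize(s['img'][175:235,300:410],None,fx=7,fy=7,interpolation=2)[:,:,::-1])"
```

```text
x -92.6 mm lat -0.6 z 125.9 Fpush -0.58 Flat 0.60 Fz -0.33 t 21.20
```

View pics/final.png

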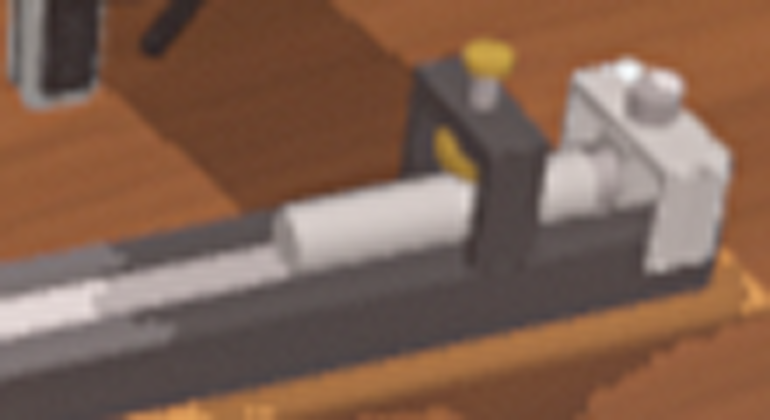

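The bar lies in the groove under the shoe. Its front end at about (593,185) is against the screw with no brass showing, and the hand is clear. Handing in.

```bash
python3 -c "from h import *; print(ctrl.job_done())"
```

```text
the job is handed in; nothing more can be done
None
```

The silver bar is in the groove under the shoe, against the stop screw with no pin showing, pressed with an estimated 5–6 N (push force minus drag) and released; I handed the job in at about 21 s, and it returned no verdict.

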